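# Centre a steel ring on the vise's ceramic rest pad

## Robot

A 6-joint arm with a two-finger parallel gripper is mounted at the origin on the work surface. World frame = base frame: x ahead of the robot, y to its left, z up, the work surface at z = 0. Lengths are in mm, angles in rad, forces in N, time in s.
With the tool pointing down it reaches from about 275 to 725 mm from the base axis. Payload 5.6 kg.
Tool frame: the origin (TCP) lies on the centre line of the jaws, within the pads' length; the fingertips stand 19 mm ahead of it and the grasp point (between the pads) is the TCP (robot.tip_reach is the distance from the TCP to the fingertips, in mm); z points along the fingers, y is the line along which they close (so a half turn about z gives the same grasp; the last joint's range is limited). The gripper opens to 85 mm and grips with 20 to 120 N. Pads are 22 mm wide; open, the fingers measure 114 mm over their backs; the gripper's body (76 mm by 85 mm) begins 54 mm behind the grasp point. The pads swing forward as they close: fully open they stand 13 mm farther back than shut.
Start: joints at [1.558, 0.255, 0.108, 0, -1.424, -0.285], TCP at [161.352, 525.793, 250.283] pointing down, gripper open.
Joint ranges: [-2.95, 2.95], [-1.21, 1.97], [-1.09, 1.5], [-2.87, 1.71], [-2.94, -0.07], [-3.05, 3.05]. Speed limits (rad/s): [2.57, 2.57, 3.14, 3.14, 3.14, 3.14].

## Interface

Orientations are given as a rotation vector (axis times angle).
In Python, from bench import robot, fingers, kinematics, optics gives the robot as it stands. The module is installed in compiled form; this text tells all that it offers. Calls block until the motion is done:
- robot.goto(position, orientation): joint-space move of the TCP to a pose.
- robot.move_linear(position, velocity=150, frame=None, stop_force=None): straight line of the TCP; frame=None keeps the orientation; velocity is the mean speed in mm/s. With stop_force (N) it stops when the force on the tool has changed by that much, and returns True; else False.
- robot.move_joints(angles): joint-space move.
- fingers.let_go() and fingers.close(grip_force=None): open the fingers fully, or close them until they stop; grip_force is the grip in N (None keeps the last).
- robot.hold(seconds).
- kinematics.inverse_kinematics(position, orientation): joint angles nearest the present ones, or None.
- robot.get_obs(): the state.
- optics.get_image(name): name is "scene" or "top" or "wrist"; returns a dict with "pixels" (384x512x3 uint8, red, green, blue), "camera_matrix" (3x3 intrinsics, pixels), "extrinsics" (4x4, takes a point from camera to world coordinates); the wrist camera has in their place "tool_from_camera" (4x4, takes a point from camera to tool coordinates, whose origin is the TCP and whose axes are the flange's). Camera axes: x right, y down, z forward; pixel columns grow to the right and rows downward; lengths in mm; the calibration is good to about 2 mm. A picture is of the moment at which its call begins: read the wrist's pose just before it. There is no depth.
A pose or a line that the arm cannot do raises robot.MotionError and nothing moves.
- robot.sign_off(): hands the job in; it is judged then, once.
The state is a dict: "t": time; "qpos": joint angles; "dq": joint speeds; "tau": joint torques, N m; "position": TCP position; "tool_rot": TCP orientation; "force": force on the tool from outside, world axes, zero at the start; "ft_torque": the same for the moment, N m; "gripper_width": opening from 0.0 (shut) to 1.0 (fully open); "grasp_force": force on a finger pad.
Only numpy, scipy, OpenCV 4.12 (cv2) and the standard library are available. Lean on these libraries where they do the work, as an engineer would, in place of code of your own. Each camera call takes 0.05 s, during which the arm holds its last target. There are 200 camera calls.

## Task

Get the taller, narrower steel ring ready for heating: set it down gently on the round white ceramic pad between the vise's V jaws, then push the sliding jaw up until you feel the ring nipped in both Vs and keep a steady hand push of about 15 N on the jaw for a moment, never a hard squeeze. The ring must end flat and centred on the pad, no edge overhanging, with your hand off it, and the other things on the bench left where they are.

Things in the scene. Friction and masses are not known exactly. Their poses are not given: they have to be found in the camera images.
- ring: The work: plain steel ring, 66 mm outside, 50 mm bore (8 mm wall), 32 mm tall, about 0.36 kg, lying flat on the bench on its end face. Origin: centre of its underside; z up along its axis. It is one of two loose rings: this is the narrower and taller one; the two may have changed places.
- vise: Fixed machine vise, dark cast steel. Origin: on the bench under the rest pad's centre; x = jaw axis, from the sliding jaw (robot's side) to the fixed jaw; y along the jaws. Base x -170 to +105 mm, ears y +-77 mm. Behind the jaw, a bracket (x = -163 mm, 42 mm high) and the screw's T bar (x = -183 mm), unused: the half-nut is released. Fixed jaw block x = 59 to 95 mm, top 84 mm high.
- pad: Round white ceramic rest pad on a stem amid the vise, 70 mm across, its level top 44 mm above the bench. Brittle: a ring dropped or rammed on it cracks it. Origin and axes the same as the vise's. The ring is 4 mm smaller across, so its edge overhangs when it is more than 2 mm off centre.
- pad_top (a point): Centre of the pad's top face, 44 mm above the bench: where the middle of the ring's underside belongs.
- fixed_v: V block on the fixed jaw: 90 degree V, upright oiled faces, opening towards the sliding jaw, 47 to 71 mm above the bench (clear above the pad). Origin and axes the same as the vise's; apex x = +46.7 mm, mouth tips x = +18.7 mm, y = +-28 mm. A ring fully pressed into it is centred on the pad. Less than 6 N on it, kept up for about a third of a second, does not seat the ring; over 20 N bruises the ring.
- jaw (a joint): Slide of the movable jaw in m: 0 = fully open, grows towards the fixed jaw, end stop 0.075; 0 to 0.012 at the start. It takes about 3 N to slide (sliding the ring along on the pad adds about 2 N) and stays where it is left. The 66 mm ring gets nipped between both Vs at about 0.055 minus the V block's setting, which is not measured: 0 to 18 mm (see jaw_rear). So feel for it.
- jaw_rear (a point): Middle of the flat upright rear face of the movable jaw's block, 60 mm above the bench: the place to push, along the vise's +x. Block 32 mm thick along x, 84 mm wide, from 28 to 84 mm high. A mirrored V block hangs before it from a slotted tail plate on its top (99 mm high with its screws), set 0 to 18 mm out from its face, differently each time. The Vs draw an off-side ring to the middle.
- wide_ring: Bystander: wider, flatter steel ring, 86 mm outside, 68 mm bore, 18 mm tall. Origin: centre of its underside. Leave it.
- cup: Bystander: dark steel cup, 84 mm across, 75 mm high, with a stub handle on either side (122 mm over both). Origin: centre of its underside. Leave it.
- pliers: Bystander: pliers lying flat, 190 mm long, 64 mm wide, 16 mm high. Origin near the middle of its length, at the bench, x towards the nose. Leave them.
Things that resemble listed ones, but are neither listed nor needed, are in the scene too. What is shaped like the ring but orange or purple is not meant.

How it is judged:
By the outcome, as a careful person would: the job done as asked, in the order asked, and still so for the second after the job is handed in, with the robot touching nothing.
It also fails if it takes over 70 s, if anything falls off the work surface, if the arm or the gripper's body presses on something with over 40 N, if the wrist force passes 120 N, or if a joint passes its speed limit or range.

## Working session

There is one attempt and no reset: what is moved stays moved. The work goes in short steps, each a Python script; the robot and the scene stay as the last script left them, time stands still between calls to the robot, and variables do not carry over. Pictures are saved under pics/ and viewed, at most 10 in all, crops included, and the job is handed in when it is done.

```bash
mkdir -p pics
python3 - <<'E'
from bench import robot, fingers, kinematics, optics
import cv2,numpy as np
for n in ("scene","top"):
    im=optics.get_image(n); cv2.imwrite(f"pics/{n}0.png",im["pixels"][:,:,::-1])
    print(n,np.round(im["camera_matrix"],1).tolist(),np.round(im["extrinsics"],3).tolist())
o=robot.get_obs(); print(o)
print(np.round(optics.get_image("wrist")["tool_from_camera"],3).tolist())
E
```

```text
scene [[433.4, 0.0, 246.6], [0.0, 433.4, 189.6], [0.0, 0.0, 1.0]] [[-0.826, 0.402, -0.396, 895.816], [0.564, 0.592, -0.575, 400.645], [0.003, -0.698, -0.716, 757.092], [0.0, 0.0, 0.0, 1.0]]
top [[379.5, 0.0, 255.0], [0.0, 379.5, 185.7], [0.0, 0.0, 1.0]] [[0.025, -0.994, 0.109, 420.346], [-1.0, -0.026, -0.009, -121.808], [0.012, -0.108, -0.994, 946.906], [0.0, 0.0, 0.0, 1.0]]
{'t': 0.1, 'qpos': array([ 1.55761358e+00,  2.55680405e-01,  1.07150997e-01, -4.28689518e-04,
       -1.42388540e+00, -2.84583822e-01]), 'dq': array([ 0.00125878, -0.00127036,  0.00232736,  0.00249325,  0.00153989,
       -0.00056304]), 'tau': array([-3.17931655e-03, -3.87606239e+01,  2.38474292e+01,  5.37782818e+00,
       -3.77684584e-03, -2.99246366e-06]), 'position': array([161.19489805, 525.42971937, 249.49586947]), 'tool_rot': array([ 3.10518099e+00, -4.65856154e-01, -3.15826063e-04]), 'force': array([-0.92278153,  0.48073434, -0.07458533]), 'ft_torque': array([ 0.0330693 ,  0.01440737, -0.02934037]), 'grasp_force': 0.0, 'gripper_width': 0.9964779185348412}
[[-0.001, -0.961, -0.278, 69.92], [1.0, -0.001, -0.001, -0.733], [0.001, -0.278, 0.961, -123.557], [0.0, 0.0, 0.0, 1.0]]
```

View pics/scene0.png

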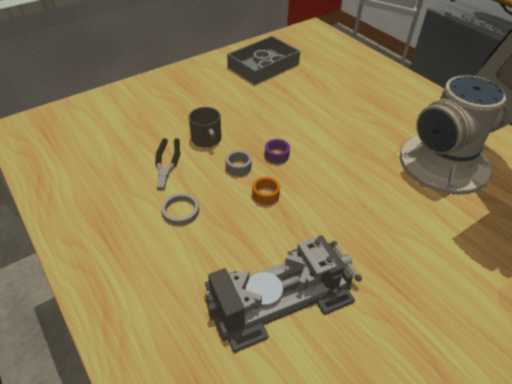

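View pics/top0.png

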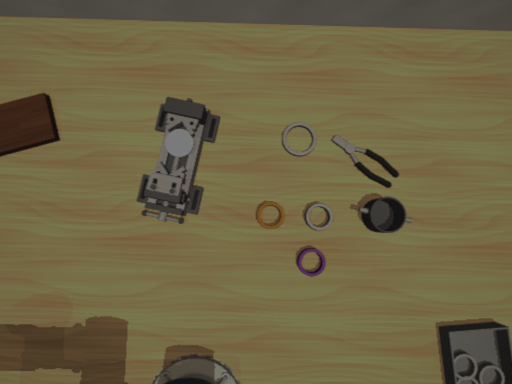

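The top view shows the vise with the white pad at (179,143), the T bar at (163,215) and the fixed jaw at (185,107).

Ring candidates in the top view:
- Grey narrow ring at (319,216).
- Grey wide ring at (299,139).
- Orange ring at (270,215).
- Purple ring at (311,262).
- Rings in the tray at about (463,365) and (490,378).

I choose (319,216), which is (238,163) in the scene view: grey, narrower and taller.

```bash
cat > h.py <<'E'
from bench import robot, fingers, kinematics, optics
import cv2,numpy as np
from scipy.spatial.transform import Rotation as R
def down(yaw): # tool x axis at heading yaw, tool z down
    return (R.from_euler('z',yaw)*R.from_euler('x',np.pi)).as_rotvec()
def look(n):
    o=robot.get_obs(); im=optics.get_image(n)
    if n=="wrist":
        T=np.eye(4);T[:3,:3]=R.from_rotvec(o['tool_rot']).as_matrix();T[:3,3]=o['position'];T=T@im['tool_from_camera']
    else: T=im['extrinsics']
    return im['pixels'],im['camera_matrix'],T
def onplane(uv,K,T,z):
    uv=np.atleast_2d(np.float64(uv)); d=(np.c_[uv,np.ones(len(uv))]@np.linalg.inv(K).T)@T[:3,:3].T
    return T[:3,3]+d*((z-T[2,3])/d[:,2])[:,None]
def proj(P,K,T):
    p=(np.atleast_2d(P)-T[:3,3])@T[:3,:3]; p=p@K.T; return p[:,:2]/p[:,2:]
def blobs(mask,amin=60):
    n,l,s,c=cv2.connectedComponentsWithStats(mask.astype(np.uint8))
    return [(l==i,s[i],c[i]) for i in range(1,n) if s[i][4]>=amin]
def circ(mask,K,T,z): # outer outline cast on plane z, circle fit
    c=max(cv2.findContours(mask.astype(np.uint8),cv2.RETR_EXTERNAL,cv2.CHAIN_APPROX_NONE)[0],key=len)[:,0]
    P=onplane(c,K,T,z)[:,:2]; (x,y),r=cv2.minEnclosingCircle(P.astype(np.float32))
    A=np.c_[2*P,np.ones(len(P))]; s=np.linalg.lstsq(A,(P**2).sum(1),rcond=None)[0]
    return s[:2],np.sqrt(s[2]+s[:2]@s[:2])
E
python3 - <<'E'
from h import *
for n,uvs in (("top",[(319,216,32),(299,139,18),(179,143,44),(163,215,40),(185,107,84)]),("scene",[(238,163,16),(265,288,44),(180,209,9)])):
    px,K,T=look(n)
    for u,v,z in uvs: print(n,(u,v),z,np.round(onplane((u,v),K,T,z)[0],1),px[v,u])
    hsv=cv2.cvtColor(px,cv2.COLOR_RGB2HSV); m=(hsv[...,1]<70)&(hsv[...,2]>90)
    for b,s,c in blobs(m): print(s,np.round(c,1))
E
```

```text
top (319, 216) 32 [ 451. -286.   32.] [121 101  66]
top (299, 139) 18 [ 642.1 -237.1   18. ] [121 117  76]
top (179, 143) 44 [617.9  56.3  44. ] [121 122 122]
top (163, 215) 40 [443.6  86.9  40. ] [113 107 100]
top (185, 107) 84 [695.1  38.5  84. ] [58 55 52]
[ 147  114   56   82 2145] [176.3 154.1]
[283 122  34  33 312] [299.1 138.2]
[333 135  32  27 243] [347.6 146.2]
[306 203  27  27 218] [319.4 216.3]
[147 212  19   9  80] [158.2 215.5]
[454 354  24  30 160] [466.2 369.1]
[214 363  22  21 231] [222.2 374.7]
[480 366  24  18  84] [490.1 372.8]
scene (238, 163) 16 [ 451. -285.   16.] [164 134  79]
scene (265, 288) 44 [619.   60.7  44. ] [177 182 181]
scene (180, 209) 9 [ 644.8 -235.2    9. ] [178 170 101]
[  0   0  40  10 223] [14.   2.9]
[341   0  19  17 243] [350.4   6.6]
[ 360    0   58   43 1694] [390.  16.]
[ 410    0  102   48 1377] [457.1  11.1]
[356  33  46  26 152] [378.9  45.8]
[241  50  44  21 319] [261.   59.2]
[ 427   75   80   64 1141] [464.3 107.1]
[ 401  135   90   58 2052] [442.7 170.6]
[226 150  25  18 176] [238.  159.1]
[157 163  17  25 220] [162.7 174.7]
[162 193  37  29 346] [179.6 207.4]
[  0 217  14  12  73] [  5.  222.2]
[298 237  39  37 688] [316.9 255.2]
[335 242  24  34 184] [345.6 259.5]
[ 227  249   99   75 2689] [271.2 287.6]
[   0  253   63  131 5852] [ 24.1 324.5]
```

Run:
```python
from h import *
yaw=-0.18
robot.goto([575,62,290],down(yaw))
px,K,T=look("wrist"); np.savez("vise.npz",px=px,K=K,T=T); cv2.imwrite("pics/wv.png",px[:,:,::-1])
print(np.round(K,1).tolist(), T.round(3).tolist())
robot.goto([455,-286,200],down(yaw))
px,K,T=look("wrist"); np.savez("ring.npz",px=px,K=K,T=T); cv2.imwrite("pics/wr.png",px[:,:,::-1])
print(proj([451,-286,32],K,T),robot.get_obs()['t'],robot.get_obs()['qpos'].round(2))
```

```text
[[280.9, 0.0, 251.7], [0.0, 280.9, 187.8], [0.0, 0.0, 1.0]] [[-0.179, -0.945, -0.273, 643.923], [-0.984, 0.172, 0.051, 51.125], [-0.001, 0.278, -0.961, 413.431], [0.0, 0.0, 0.0, 1.0]]
[[254.17889816 179.33349462]] 3.9917 [-0.27  0.25 -0.03 -0.   -1.29  1.66]
```

View pics/wv.png

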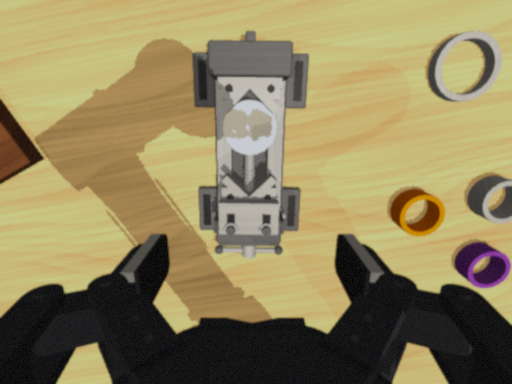

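View pics/wr.png

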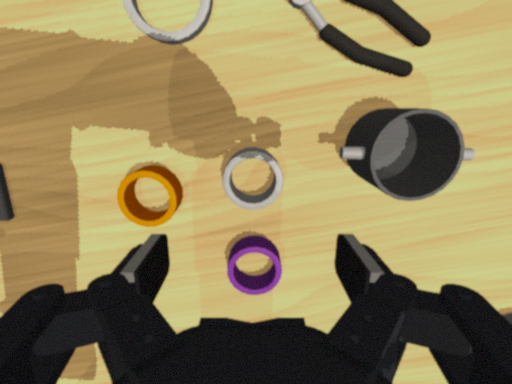

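The wrist picture confirms the choice: the grey narrow ring is at (252,179), purple at (254,265), orange at (150,195) and the cup at (405,153). In the vise picture the pad is at (249,127), the fixed jaw spans about x 208–293, y 40–76, and the T bar is at y≈249. Next is a close crop of the vise for corner pixels.

Run:
```python
from h import *
d=np.load("ring.npz");px,K,T=d['px'],d['K'],d['T']
g=cv2.cvtColor(px,cv2.COLOR_RGB2HSV)
m=(g[...,1]<45)&(g[...,2]>140); m[:, :205]=0;m[:,300:]=0;m[:130]=0;m[225:]=0
for b,s,c in blobs(m,100):
    f=cv2.morphologyEx(b.astype(np.uint8),cv2.MORPH_CLOSE,np.ones((3,3)))
    print(s,c,circ(f,K,T,32))
    # bore: hole contour
    cs,hh=cv2.findContours(f,cv2.RETR_CCOMP,cv2.CHAIN_APPROX_NONE)
    for q,h in zip(cs,hh[0]):
        if h[3]>=0 and len(q)>40:
            mm=np.zeros(f.shape,np.uint8);cv2.drawContours(mm,[q],-1,1,-1);print("hole",circ(mm,K,T,32))
d=np.load("vise.npz");px,K,T=d['px'],d['K'],d['T']
c=px[25:265,185:315]
c=cv2.resize(c,None,fx=3.2,fy=3.2,interpolation=cv2.INTER_CUBIC); c=cv2.rotate(c,cv2.ROTATE_90_CLOCKWISE)
cv2.imwrite("pics/wvc.png",c[:,:,::-1]);print(c.shape)
```

```text
[223 156  60  53 845] [251.66627219 184.58106509] (array([ 449.59235463, -283.80800688]), np.float64(28.880150869367835))
(416, 768, 3)
```

View pics/wvc.png

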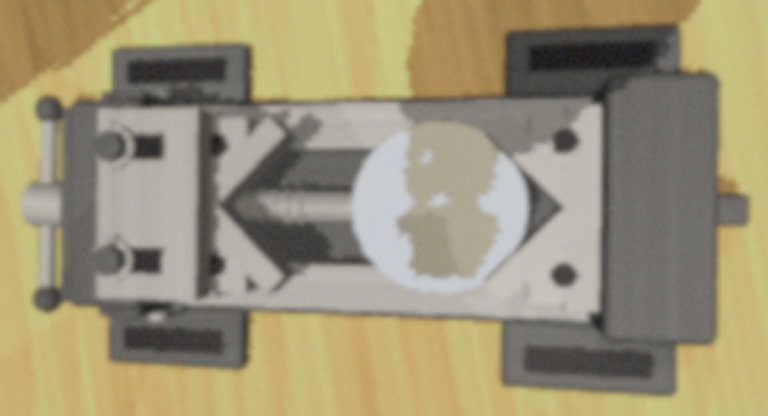

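The crop shows the pad at crop (441,207), fixed V apex (561,207), moving V apex (223,205), rear top edge of the jaw block x≈65 and T bar x≈47 with balls at y 108 and 299. Now I convert these to world points.

Run:
```python
from h import *
d=np.load("vise.npz");px,K,T=d['px'],d['K'],d['T']
def c(x,y,z): return onplane((185+(y-1.1)/3.2,25+(767-x-1.1)/3.2),K,T,z)[0]
pad=c(441,207,44);fa=c(561,207,71);ma=c(223,205.5,71)
print("pad",pad,"padw",np.linalg.norm(c(352,207,44)-c(529,207,44)),np.linalg.norm(c(441,121,44)-c(441,292,44)))
v=fa-ma;h=np.arctan2(v[1],v[0]);print("heading apex",h)
e=c(716,340,84)-c(718,75,84);print("hd fixedjaw back",np.arctan2(e[1],e[0])+np.pi/2)
t=c(46,299,40)-c(47,108,40);print("hd tbar",np.arctan2(t[1],t[0])+np.pi/2)
ux=np.array([np.cos(h),np.sin(h),0]);uy=np.array([-ux[1],ux[0],0])
for n,p in dict(fa=fa,ma=ma,fjfront=c(605,207,84),fjback=c(717,207,84),jawrear=c(66,203,84),jawrear2=c(64,203,84),plate_r=c(97,203,92),plate_f=c(197,205,92),tbar=c(47,203.5,40),L=c(85,100,84),Rr=c(85,302,84)).items():
    print(n,np.round([(p-pad)@ux,(p-pad)@uy],1))
d=np.load("ring.npz");px,K,T=d['px'],d['K'],d['T']
s=cv2.cvtColor(px,cv2.COLOR_RGB2HSV)[...,1]
m=(s<70);m[:, :210]=0;m[:,295:]=0;m[:140]=0;m[222:]=0
b=max(blobs(m,100),key=lambda b:b[1][4]);print(b[1:])
l,t,w,hh,_=b[1]
ys,xs=np.nonzero(b[0])
for n,uv in dict(bot=(xs[ys==ys.max()].mean(),ys.max()+.5),left=(l-.5,ys[xs==l].mean()),right=(l+w-.5,ys[xs==l+w-1].mean()),top=(xs[ys==t].mean(),t-.5)).items(): print(n,uv,onplane(uv,K,T,32)[0],onplane(uv,K,T,0)[0])
```

```text
pad [620.40578416  58.98990556  44.        ] padw 69.82580935728711 68.82609410886259
heading apex -0.18701674784921452
hd fixedjaw back -0.18708340792389566
hd tbar -0.18508679856482502
fa [44.1 -0. ]
ma [-83.5  -0. ]
fjfront [57.6 -0.1]
fjback [92.2  0.1]
jawrear [-146.     0.6]
jawrear2 [-146.9    0.6]
plate_r [-128.5    0.5]
plate_f [-87.1  -0.1]
tbar [-178.5    0.8]
L [-137.9   42. ]
Rr [-137.2  -39.2]
(array([ 223,  148,   61,   62, 1651], dtype=int32), array([252.4669897 , 180.54815263]))
bot (np.float64(252.5), np.float64(209.5)) [ 417.44837283 -278.08748615   32.        ] [ 405.68927947 -276.00451806    0.        ]
left (np.float64(222.5), np.float64(179.5)) [ 456.89625383 -252.53473412   32.        ] [ 449.46093304 -247.65099992    0.        ]
right (np.float64(283.5), np.float64(181.0)) [ 443.55038494 -316.65669047   32.        ] [ 434.65226056 -318.80118564    0.        ]
top (np.float64(252.0), np.float64(147.5)) [ 484.97965676 -289.80290639   32.        ] [ 480.62247969 -289.00403294    0.        ]
```

Run:
```python
from h import *
h=-0.187; print("tip",robot.tip_reach)
robot.goto([450,-284.4,90],down(h)); 
robot.move_linear([450,-284.4,22],80,stop_force=8)
o=robot.get_obs();print(o['position'],o['force'])
fingers.close(30)
o=robot.get_obs();print("w",o['gripper_width'],o['grasp_force'],o['position'],o['force'],o['t'])
robot.move_linear([450,-284.4,200],150)
o=robot.get_obs();print("w",o['gripper_width'],o['grasp_force'],o['position'],o['force'],o['t'])
px,K,T=look("wrist"); np.savez("held.npz",px=px,K=K,T=T); cv2.imwrite("pics/held.png",px[:,:,::-1])
```

```text
tip 19.0
[ 450.47080319 -284.61488183   22.5716528 ] [ 0.39197212 -0.37876793  0.3731543 ]
w 0.7592067683503947 33.68402728650835 [ 450.38573058 -284.82610322   22.94577588] [-2.08211091 -0.30401754  6.3445273 ] 5.825
w 0.7614550539652093 34.234610570711084 [ 449.42839319 -284.03006909  198.78360249] [ 0.41487272  0.862487   -4.26507071] 7.1583
```

View pics/held.png

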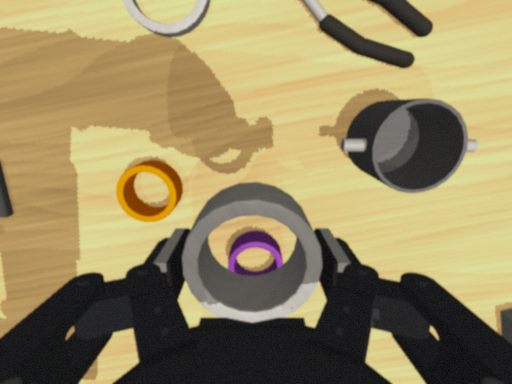

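The ring is held at the image centre, about (252,252), with an outer width of about 182–323, and looks level. I compute its offset in the hand and carry it over the pad.

```bash
cat >> h.py <<'E'
PAD=np.array([620.4,59.0]);H=-0.187;UX=np.array([np.cos(H),np.sin(H)]);UY=np.array([-UX[1],UX[0]])
def vpt(x,y,z): return np.r_[PAD+x*UX+y*UY,z]
def vis(p): d=np.array(p[:2])-PAD; return np.round([d@UX,d@UY,p[2]],2)
def lin(p,v,**k): # line, then remove the steady error
    r=robot.move_linear(p,v,**k); return r
E
python3 - <<'E'
from h import *
d=np.load("held.npz");K,T=d['K'],d['T']
tcp=np.array([449.43,-284.03]);a=onplane([(182,252),(323.5,252),(252.7,183)],K,T,207.9)
print("width",np.linalg.norm(a[0]-a[1]));c=(a[0]+a[1])[:2]/2-tcp;print("ring in hand (x,y along vise)",c@UX,c@UY, "top", (a[2][:2]-tcp)@UX)
robot.goto(vpt(-2.5,0,200),down(H))
robot.hold(.2);o=robot.get_obs();print(vis(o['position']),o['tool_rot'],down(H),o['force'],o['t'])
px,K,T=look("wrist"); np.savez("over.npz",px=px,K=K,T=T); cv2.imwrite("pics/over.png",px[:,:,::-1])
E
```

```text
width 64.23887469534006
ring in hand (x,y along vise) 6.669594697562122 0.521180088318739 top 39.13218879668565
[ -2.36  -1.14 200.22] [-3.12762403e+00  2.95672726e-01 -3.43595299e-04] [ 3.12787036e+00 -2.93311110e-01 -1.79601256e-17] [-0.46850129  0.35584723 -4.03829917] 8.8333
```

View pics/over.png

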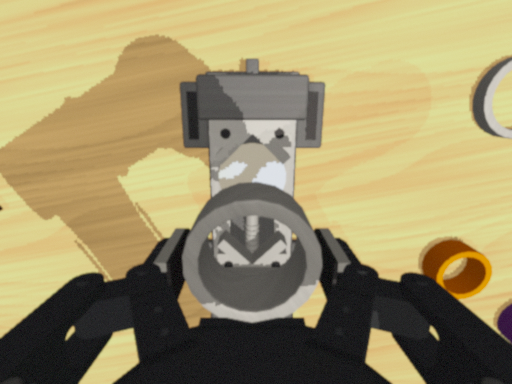

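Run:
```python
from h import *
d=np.load("over.npz");K,T,px=d['K'],d['T'],d['px']
tcp=np.array(vpt(-2.36,-1.14,0))[:2]
for zt in (208,210,212):
  f=lambda u,v,z:np.round([(onplane((u,v),K,T,z)[0][:2]-tcp)@UX,(onplane((u,v),K,T,z)[0][:2]-tcp)@UY],1)
  print(zt,"near-33",f(252.5,321.5,zt),"far+33",f(252.5,183,zt-32),"L",f(182,252,zt),"R",f(323.5,252,zt))
  # column profile for edges
print(px[175:330:1,252].mean(1).astype(int).tolist())
print(np.round(proj(vpt(-2.36,-1.14,209.3),K,T)),)
```

```text
208 near-33 [-32.6   0.7] far+33 [30.1  0.5] L [ 6. 33.] R [  5.8 -32. ]
210 near-33 [-30.8   0.7] far+33 [30.6  0.5] L [ 7.1 32.4] R [  6.9 -31.4]
212 near-33 [-29.1   0.7] far+33 [31.2  0.5] L [ 8.2 31.9] R [  8.1 -30.9]
[164, 165, 166, 175, 186, 197, 189, 151, 105, 88, 87, 89, 87, 88, 87, 86, 84, 87, 88, 86, 88, 86, 91, 93, 104, 124, 139, 141, 139, 136, 133, 133, 131, 131, 132, 130, 127, 128, 126, 128, 155, 177, 189, 190, 190, 190, 191, 189, 191, 187, 176, 172, 182, 187, 187, 175, 172, 182, 189, 186, 173, 176, 178, 164, 138, 120, 117, 121, 123, 122, 117, 115, 122, 125, 120, 113, 112, 104, 90, 81, 79, 77, 77, 76, 82, 80, 81, 83, 98, 120, 126, 113, 97, 87, 88, 85, 82, 86, 88, 85, 80, 86, 87, 85, 84, 86, 86, 84, 86, 84, 88, 85, 84, 88, 83, 83, 84, 85, 84, 86, 83, 85, 84, 83, 83, 83, 85, 84, 88, 88, 88, 85, 85, 87, 90, 98, 128, 170, 190, 196, 194, 191, 191, 188, 187, 186, 175, 132, 68, 30, 26, 29, 18, 27, 25]
[[254. 265.]]
```

Run:
```python
from h import *
d=np.load("over.npz");K,T,px=d['K'],d['T'],d['px']
tcp=np.array(vpt(-2.36,-1.14,0))[:2]
f=lambda v,z:(onplane((252.5,v),K,T,z)[0][:2]-tcp)@UX
z=208.3
e=[f(311,z)+25,f(199.5,z)-33,f(214.7,z)-25];print("c",e,"outer near",f(321.5,z)+33)
c=np.mean(e); assert abs(c)<3
goal=np.array([-2.0-c,-0.5])
cmd=goal.copy(); 
robot.move_linear(vpt(*cmd,100),120); robot.hold(.3)
p=vis(robot.get_obs()['position']);print("at100",p,"goal",goal)
cmd+=goal-p[:2]
robot.move_linear(vpt(*cmd,73),30); robot.hold(.3)
o=robot.get_obs();p=vis(o['position']);print("at73",p,o['force']); cmd+=goal-p[:2]; f0=o['force'].copy()
r=robot.move_linear(vpt(*cmd,63),6,stop_force=3)
o=robot.get_obs();print(r,vis(o['position']),o['force']-f0,o['t'])
```

```text
c [np.float64(-1.143323756930645), np.float64(-1.594078646855671), np.float64(-0.6413300272537406)] outer near 0.6500480725127957
at100 [ -0.69  -0.41 100.51] goal [-0.87375586 -0.5       ]
at73 [-1.12 -0.68 73.06] [-1.11148993 -0.33840533 -4.41818276]
True [-1.14 -0.67 66.99] [1.20041724 0.96007339 9.61812109] 12.525
```

Run:
```python
from h import *
o=robot.get_obs();p=o['position'];print(vis(p),o['force'])
fingers.let_go()
o=robot.get_obs();print(vis(o['position']),o['force'])
q=vis(o['position']); 
robot.move_linear(vpt(q[0],q[1],110),60); robot.move_linear(vpt(-40,0,250),200); robot.hold(.2)
px,K,T=look("wrist"); np.savez("set.npz",px=px,K=K,T=T); cv2.imwrite("pics/set.png",cv2.resize(px[60:320,130:370,::-1],None,fx=2.2,fy=2.2))
print(robot.get_obs()['t'],proj(vpt(0,0,76),K,T))
```

```text
[-1.14 -0.67 66.99] [0.08892731 0.62166807 5.19993832]
[-3.4  -1.83 64.52] [ 0.15882742 -0.52999606 -0.1131078 ]
14.8917 [[251.88457586 135.02399613]]
```

View pics/set.png

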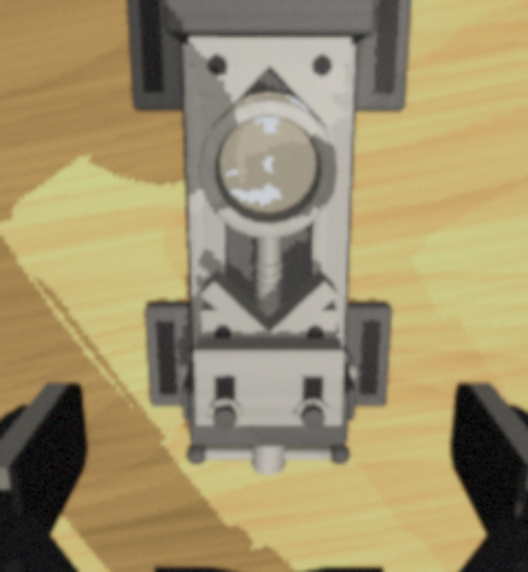

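The ring sits level on the pad in the V. In the crop its top ring is at about (268,165), with the moving V still clear below it. Next I go behind the jaw with closed fingers and feel forward.

Run:
```python
from h import *
u3=np.r_[UX,0]
fingers.close(20)
robot.move_linear(vpt(-173,0,150),200); robot.move_linear(vpt(-173,0,95),80)
print("down hit",robot.move_linear(vpt(-173,0,67),40,stop_force=5)); robot.hold(.3)
o=robot.get_obs();f0=o['force'];print(vis(o['position']),f0,o['t']); np.save("f0.npy",f0)
def st(n): o=robot.get_obs();print(n,vis(o['position']),"push",round(float(-(o['force']-f0)@u3),2),(o['force']-f0).round(1),round(o['t'],2))
r=robot.move_linear(vpt(-140,0,67),12,stop_force=2); st(f"contact {r}")
x=vis(robot.get_obs()['position'])[0]
if r:
    r=robot.move_linear(vpt(x+24,0,67),15,stop_force=10); st(f"slide {r}")
    robot.hold(.2); st("rest")
```

```text
down hit False
[-1.7291e+02  8.0000e-02  6.7170e+01] [0.26351584 0.42524657 0.66639635] 18.625
contact True [-156.66   -0.23   66.49] push -0.03 [ 0.  -0.1 -0.7] 20.11
slide False [-1.3261e+02  2.0000e-02  6.7090e+01] push 2.22 [-2.6 -1.6 -1.5] 21.88
rest [-1.3262e+02  2.0000e-02  6.7080e+01] push 2.79 [-3.  -0.9 -2.6] 22.08
```

Run:
```python
from h import *
u3=np.r_[UX,0]; f0=np.load("f0.npy")
def st(n):
    o=robot.get_obs();p=-(o['force']-f0)@u3;print(n,vis(o['position']),"push",round(float(p),2),(o['force']-f0).round(1),round(o['t'],2));return vis(o['position'])[0]
r=robot.move_linear(vpt(-112,0,67),3,stop_force=6); st(f"creep {r}")
robot.hold(.15); st("rest")
```

```text
creep True [-119.82   -0.29   66.51] push 0.16 [-0.4 -1.1 -1.6] 26.27
rest [-120.63   -0.87   65.99] push -0.38 [ 0.4 -0.  -1. ] 26.43
```

Run:
```python
from h import *
u3=np.r_[UX,0]; f0=np.load("f0.npy")
def push(): return float(np.mean([(robot.hold(.02),-(robot.get_obs()['force']-f0)@u3)[1] for _ in range(5)]))
x=-120.4
while x<-114:
    r=robot.move_linear(vpt(x,0,67),3,stop_force=14); p=push()
    print(round(x,2),r,vis(robot.get_obs()['position']),round(p,1),round(robot.get_obs()['t'],2))
    if p>10 or r: break
    x+=.4 if p<6 else .2
```

```text
-120.4 False [-1.2042e+02  1.0000e-02  6.7000e+01] -0.1 27.25
-120.0 False [-1.2001e+02 -3.0000e-02  6.6980e+01] 0.1 27.62
-119.6 False [-119.59    0.     67.  ] 0.3 27.98
-119.2 False [-1.1934e+02 -4.0000e-02  6.6950e+01] 0.7 28.35
-118.8 False [-1.1929e+02 -5.0000e-02  6.6930e+01] 4.6 28.72
-118.4 False [-1.1896e+02 -6.0000e-02  6.6950e+01] 6.2 29.08
-118.2 False [-1.1883e+02 -6.0000e-02  6.6930e+01] 5.6 29.42
-117.8 False [-1.1861e+02 -6.0000e-02  6.6940e+01] 7.3 29.78
-117.6 False [-1.186e+02 -4.000e-02  6.695e+01] 7.5 30.12
-117.4 False [-1.1856e+02 -6.0000e-02  6.6950e+01] 8.1 30.45
-117.2 False [-1.1856e+02 -6.0000e-02  6.6920e+01] 9.0 30.78
-117.0 False [-1.1853e+02 -1.0000e-01  6.6920e+01] 9.8 31.12
-116.8 False [-1.185e+02 -7.000e-02  6.692e+01] 10.8 31.45
```

The jaw has stalled at -118.5 mm and the force now rises linearly at about 5 N/mm, so the ring is nipped. I bring the push to 15 N, hold it, then back off.

Run:
```python
from h import *
u3=np.r_[UX,0]; f0=np.load("f0.npy")
def push(): return float(np.mean([(robot.hold(.02),-(robot.get_obs()['force']-f0)@u3)[1] for _ in range(5)]))
x=-116.8;p=push()
while p<14.3 and x<-114.5:
    x+=.3; robot.move_linear(vpt(x,0,67),3); p=push(); print(round(x,2),vis(robot.get_obs()['position']),round(p,1))
for _ in range(4): robot.hold(.4); print("hold",round(push(),1),vis(robot.get_obs()['position']))
robot.move_linear(vpt(-150,0,67),20); robot.move_linear(vpt(-155,0,150),80); robot.move_linear(vpt(-50,0,270),200)
robot.hold(.3); o=robot.get_obs();print(o['force'],o['t'])
px,K,T=look("wrist"); np.savez("fin.npz",px=px,K=K,T=T); cv2.imwrite("pics/fin.png",cv2.resize(px[40:260,150:350,::-1],None,fx=2.7,fy=2.7))
for n in("top",):
    px,_,_=look(n); cv2.imwrite("pics/fin_top.png",px[:,:,::-1])
```

```text
-116.5 [-1.1843e+02 -6.0000e-02  6.6940e+01] 11.6
-116.2 [-1.184e+02 -7.000e-02  6.691e+01] 12.9
-115.9 [-1.1838e+02 -9.0000e-02  6.6930e+01] 14.2
-115.6 [-1.1833e+02 -9.0000e-02  6.6920e+01] 15.3
hold 15.4 [-118.37   -0.13   66.9 ]
hold 15.1 [-1.1834e+02 -9.0000e-02  6.6930e+01]
hold 14.9 [-1.1835e+02 -1.0000e-01  6.6920e+01]
hold 15.0 [-1.1836e+02 -1.0000e-01  6.6920e+01]
[ 0.40780895 -0.46649222  0.63764153] 39.1083
```

View pics/fin.png

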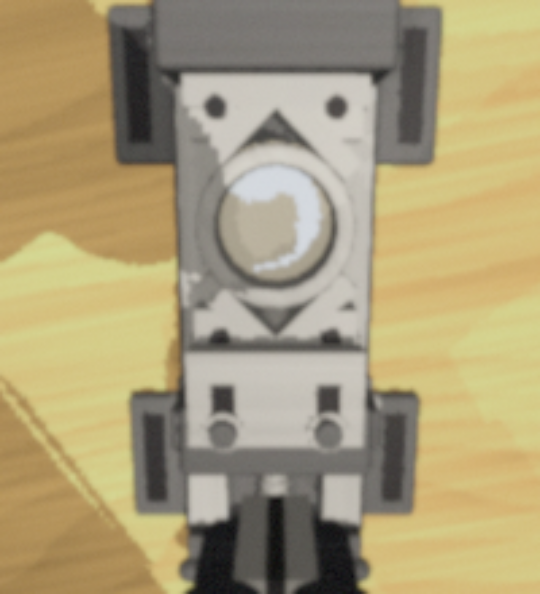

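View pics/fin_top.png

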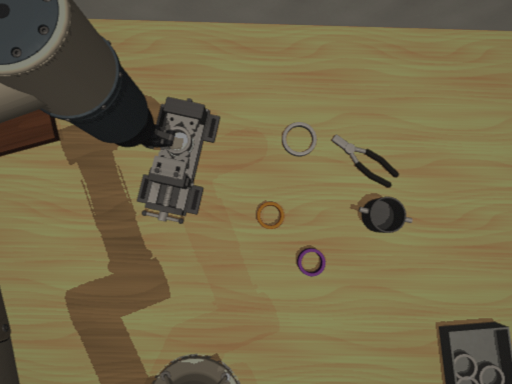

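The ring sits symmetric between both V apexes: (277,112) and (275,330) in the crop, with the ring centre at about (276,223). In the top view the wide ring (299,139), pliers, cup, orange and purple rings are where they were. Handing in.

```bash
python3 -c "
from bench import robot
print(robot.sign_off())"
```

```text
the job is handed in; nothing more can be done
None
```

I set the tall, narrow ring on the ceramic pad, pushed the jaw until both Vs nipped it, held about 15 N for 2 s, backed the hand off and handed the job in at about 39 s; the last pictures show the ring centred between the Vs and the other things unmoved.

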